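Stack the parts trays turned end for end at the cue lathe

ROBOT

A 6-joint arm with a two-finger parallel gripper is mounted at the origin on the work surface. World frame = base frame: x ahead of the robot, y to its left, z up, the work surface at z = 0. Lengths are in m, angles in rad, forces in N, time in s.
With the tool pointing down it reaches from about 0.425 to 0.95 m from the base axis. Payload 3.5 kg.
Tool frame: the origin (TCP) lies midway between the tips of the shut fingers; the grasp point (between the pads) lies 19 mm behind it; z points along the fingers, y is the direction in which the jaws open and shut (so a half turn about z gives the same grasp; the last joint's range is limited). The gripper opens to 85 mm and grips with 20 to 120 N. Pads are 22 mm wide; open, the fingers measure 114 mm over their backs; the gripper's body (76 mm by 85 mm) begins 54 mm behind the grasp point. The pads swing forward as they close: fully open they stand 13 mm farther back than shut.
Start: joints at [-1.388, 0.286, 1.577, -0, 1.279, -0.15], TCP at [0.221, -0.638, 0.201] pointing down, gripper open.
Joint ranges: [-2.77, 2.77], [-0.9, 2.22], [0.21, 2.48], [-1.53, 4.67], [0.24, 2.81], [-2.84, 2.84]. Speed limits (rad/s): [2.79, 2.79, 3.14, 3.14, 3.14, 3.14].

INTERFACE

Orientations are given as a unit quaternion [x, y, z, w].
In Python, from plant import ctrl gives the robot as it stands.
- The arm moves only by the tool apply_moves, never from a script. Its argument "moves" is a list that holds one entry, the list of rows, each a list of 7 numbers: the shift along the tool's x, y, z in m, then the turn, a rotation vector about the tool's x, y, z in degrees, then the gripper's target within -1 to 1 (shut at 1, half-way at 0, fully open at -1). In form: [[[tx, ty, tz, ax, ay, az, hand], ...]]. A call has 1 to 12 rows; each row shifts and turns the pose as measured when the row begins, along the tool's axes as they then stand; what a row does not reach is not made up. A row lasts 1/10 s, in which the tool goes at most 50 mm and 8.59 degrees, less where a joint would pass 70% of its speed; a pose out of reach is approached as far as the arm can. A call with a gripper value outside its range is refused whole. The fingers move at their own pace and stop on an object; "force" is the grip in N (left out, the last holds). Time passes only in rows, so rows that do not move let the fingers close. It gives the time, the measured TCP pose, the force and the opening at its end, in the units of the state.
- ctrl.get_state(): the state, without advancing time (a new reading comes with each control period).
- ctrl.read_camera(name): name is "scene" or "top" or "wrist"; returns the picture (400x640x3 uint8, red, green, blue); there is no depth.
- ctrl.get_calibration(name): a dict with "camera_matrix" (3x3 intrinsics, pixels), "cam_to_world" (4x4, takes a point from camera to world coordinates). Camera axes: x right, y up, looking along -z (the intrinsics and any distortion apply to the point x, -y, -z); pixel columns grow to the right and rows downward; lengths in m; the calibration is good to about 2 mm. A picture is of the moment at which its call begins: read the wrist's pose just before it. get_calibration takes no time and is no camera call; for the wrist camera it gives the pose at the moment of the call.
- ctrl.sign_off(): hands the job in, once; it reports no verdict.
The state is a dict: "time": time; "qpos": joint angles; "dq": joint speeds; "joint_efforts": joint torques, N m; "eef_pos": TCP position; "tcp_rot": TCP orientation; "contact_force": force on the tool from outside, world axes, zero at the start; "wrist_torque": the same for the moment, N m; "opening": opening from 0.0 (shut) to 1.0 (fully open).
Only numpy, scipy, OpenCV 4.12 (cv2) and the standard library are available. Lean on these libraries where they do the work, as an engineer would, in place of code of your own. Each camera call takes 0.05 s, during which the arm holds its last target. There are 200 camera calls.

TASK

Stack the empty long parts tray on the long tray that holds the brass collars. Facing the same way the two would nest, so turn the empty one half a turn, end for end, and set it down (do not drop it) so that it stands level on the ledges inside the lower tray. Leave the filled tray and the short tray standing where they are.

Things in the scene. Friction and masses are not known exactly. Their poses are not given: they have to be found in the camera images.
- empty_tray_center (a point): Centre (in plan and half-way up, 30 mm over the underside) of the empty long blue stack-nest tray, 143 x 66 x 60 mm (x, y, z), open on top. Its top 20 mm is an upright rim band, 66 mm wide outside; below, the walls taper to a 120 x 44 mm foot. x points to the end with a thumb tab (30 mm wide, 11 mm out, at the rim). It starts facing within 46 degrees of the filled tray's way.
- filled_tray_center (a point): The same point and axes of an identical tray with 3 loose brass collars (16 mm high) in it. Opening 138 x 62 mm. Two ribs cross inside along y, at x = -40 and +16 mm; their flat tops, 14 mm wide and 20 mm below the rim, are the ledges. A tray put in the same way round nests, centre 20 mm above this one's; turned, it rests on the ledges, centre 40 mm above, with 9 mm of play all round.
- short_tray_center (a point): The same point of a short tray of the same kind, 95 x 66 x 60 mm, with a single rib and nothing in it: a bystander, to be left alone.

How it is judged:
At the end, for the whole second after the job is handed in: Empty tray at rest on the filled tray's ledges: centre 34 to 46 mm above the filled tray's (nested: 20), within 18 mm in plan, lengthwise in line within 12 degrees, both level within 5 degrees; filled and short trays within 40 mm of their starts (z of empty_tray_center in the frame of filled_tray_center between 0.034 and 0.046 m and horizontal distance between empty_tray_center and filled_tray_center below 0.018 m and angle between the x axis of empty_tray_center and the x axis of filled_tray_center, either way round below 0.21 rad and angle between each of empty_tray_center, filled_tray_center's own z axis and vertical below 0.09 rad and linear speed of empty_tray below 0.02 m/s and distance of each of filled_tray_center, short_tray_center from where it was at the start of the episode below 0.04 m); the robot touches nothing.
It fails at once if the empty tray is dropped: it falls free faster than 0.7 m/s (a fall of about 25 mm) (linear speed of empty_tray above 0.7 m/s and contact force between the fingers and empty_tray below 0.05 N).
It also fails if it takes over 38 s, if anything falls off the work surface, if the arm or the gripper's body presses on something with over 40 N, if the wrist force passes 120 N, or if a joint passes its speed limit or range.

## Working session

There is one attempt and no reset: what is moved stays moved. The work goes in short steps, Python scripts to look and compute and a tool call to move; the robot and the scene stay as the last step left them, time stands still between calls to the robot, and variables do not carry over. Pictures are saved under pics/ and viewed, about 8 in all and at most 12, crops included, and the job is handed in when it is done.

Besides the shell and the picture viewer there is one more tool, called as name(argument=value, ...), one argument or row to a line, values as JSON. apply_moves: Moves the arm, as the interface text tells. Its arguments: {"type":"object","properties":{"moves":{"type":"array","items":{"type":"array","items":{"type":"array","items":{"type":"number"}}}},"force":{"type":"number"}},"required":["moves"]}

```bash
mkdir -p pics; ls; python3 - <<'E'
from plant import ctrl
import cv2,numpy as np
for n in("scene","top"):
    im=ctrl.read_camera(n); cv2.imwrite(f"pics/{n}0.png",im[:,:,::-1])
    c=ctrl.get_calibration(n); print(n,{k:np.round(v,3).tolist() if not isinstance(v,str) else v for k,v in c.items()})
print(ctrl.get_state())
E
```

```text
pics
scene {'camera_matrix': [[471.203, 0.0, 323.405], [0.0, 471.203, 197.058], [0.0, 0.0, 1.0]], 'cam_to_world': [[0.111, -0.739, 0.665, 1.258], [0.994, 0.07, -0.087, -0.079], [0.018, 0.67, 0.742, 0.893], [0.0, 0.0, 0.0, 1.0]]}
top {'camera_matrix': [[394.438, 0.0, 326.116], [0.0, 394.438, 206.34], [0.0, 0.0, 1.0]], 'cam_to_world': [[-0.004, 0.993, -0.114, 0.462], [-1.0, -0.004, -0.002, -0.001], [-0.003, 0.114, 0.993, 0.868], [0.0, 0.0, 0.0, 1.0]]}
{'time': 0.1, 'qpos': array([-1.38798304e+00,  2.87101149e-01,  1.57805091e+00, -2.47729693e-05,
        1.27859430e+00, -1.50016125e-01]), 'dq': array([ 0.00075283, -0.00109527, -0.00347568,  0.00223739,  0.00079088,
        0.00058036]), 'joint_efforts': array([ 3.04986188e-04, -4.07298911e+01, -2.93698257e+01, -1.55213052e-04,
        3.44088563e-03, -5.49170949e-07]), 'eef_pos': array([ 0.22042367, -0.63728992,  0.19935852]), 'tcp_rot': array([ 9.86183834e-01,  1.65651095e-01, -2.95140998e-05, -1.07651540e-03]), 'contact_force': array([ 0.05318438, -0.19507862, -0.55462189]), 'wrist_torque': array([ 0.00988258, -0.00242779,  0.03312731]), 'opening': 0.9986900194971037}
```

View pics/top0.png

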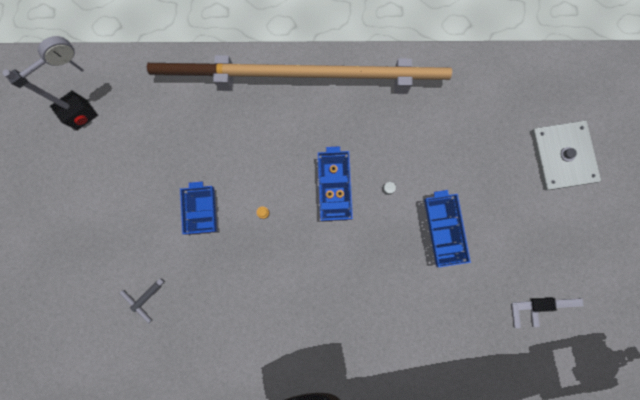

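View pics/scene0.png

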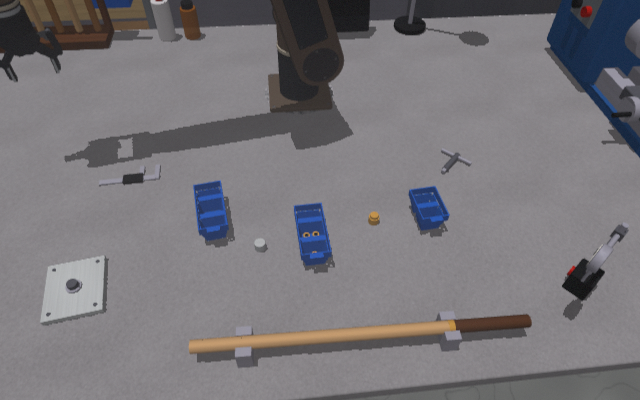

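Top view (picture 1): the filled tray is at about (335,185) with its tab up at (333,150). The empty tray is at about (446,229) with its tab at (441,194), and the short tray is at (198,209). The scene view (picture 2) agrees. I'll enlarge both long trays.

```bash
python3 - <<'E'
import cv2
im=cv2.imread("pics/top0.png")[140:275,308:480]
cv2.imwrite("pics/crop.png",cv2.resize(im,None,fx=4.5,fy=4.4,interpolation=cv2.INTER_CUBIC) if 0 else cv2.resize(im,None,fx=4,fy=4,interpolation=cv2.INTER_CUBIC))
E
```

```text
(no output)
```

View pics/crop.png

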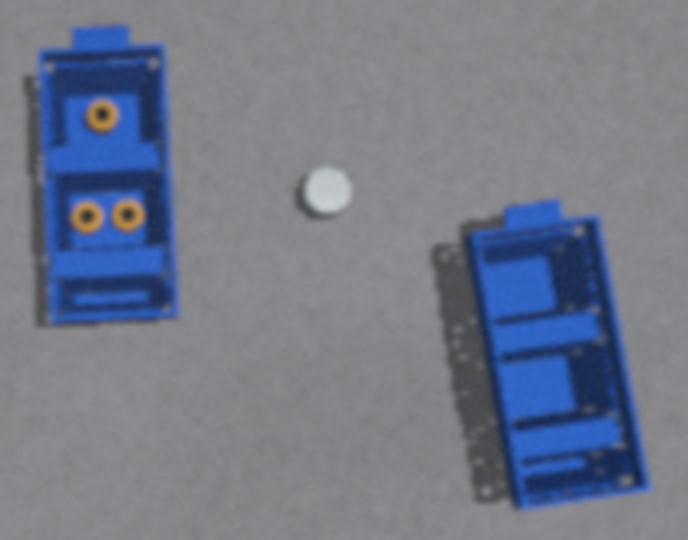

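Crop (picture 3). Filled rim corners in crop pixels: (40,50), (163,46), (177,317), (48,321). Empty rim corners: (468,235), (597,217), (648,488), (518,506). Both tabs are at the top. The wide bay is at the tab end in both, which is consistent.

```bash
cat > h.py <<'E'
import numpy as np
from scipy.spatial.transform import Rotation as R
from plant import ctrl
def px2w(cal,px,z):
    K,T=np.array(cal["camera_matrix"]),np.array(cal["cam_to_world"])
    out=[]
    for u,v in px:
        d=np.linalg.solve(K,[u,v,1]); d=T[:3,:3]@(d*[1,-1,-1]); o=T[:3,3]
        out.append((o+d*(z-o[2])/d[2]))
    return np.array(out)
def rect(P): # TL,TR,BR,BL, tab at top
    c=P.mean(0); x=(P[0]+P[1]-P[2]-P[3])/2; y=(P[0]+P[3]-P[1]-P[2])/2
    return c.round(4),np.linalg.norm(x).round(4),np.linalg.norm(y).round(4),np.degrees(np.arctan2(x[1],x[0])).round(1),np.degrees(np.arctan2(-y[0],y[1])).round(1)
def tool():
    s=ctrl.get_state(); r=R.from_quat(s["tcp_rot"]); return s,r
def to(p,yaw): # shift in tool axes to p; signed turn about tool z so that jaw axis y matches tray y (mod 180)
    s,r=tool(); d=r.inv().apply(np.array(p)-s["eef_pos"])
    xa=r.as_matrix()[:,0]; cur=np.degrees(np.arctan2(xa[1],xa[0]))
    return d.round(4),cur.round(1),(-(yaw-cur)).round(1)
E
python3 - <<'E'
from h import *
cal=ctrl.get_calibration("top")
f=lambda L:[(a/4+308,b/4+140) for a,b in L]
for n,L in(("filled",[(40,50),(163,46),(177,317),(48,321)]),("empty",[(468,235),(597,217),(648,488),(518,506)])):
    print(n,*rect(px2w(cal,f(L),.06)))
s,r=tool(); print(r.as_matrix().round(3)); print(to([.4,-.29,.15],0))
w=ctrl.get_calibration("wrist"); print(np.round(w["cam_to_world"],3),w["camera_matrix"])
E
```

```text
filled [ 0.5978 -0.0169  0.06  ] 0.1424 0.0654 1.9 1.6
empty [ 0.5047 -0.2468  0.06  ] 0.1401 0.0671 8.4 7.7
[[ 0.945  0.327 -0.   ]
 [ 0.327 -0.945  0.002]
 [ 0.    -0.002 -1.   ]]
(array([ 0.2832, -0.2695,  0.05  ]), np.float64(19.1), np.float64(19.1))
[[ 0.326  0.906  0.269  0.288]
 [-0.945  0.313  0.092 -0.615]
 [-0.001 -0.284  0.959  0.373]
 [ 0.     0.     0.     1.   ]] [[346.67421545   0.         319.42726389]
 [  0.         346.67421545 201.71441701]
 [  0.           0.           1.        ]]
```

apply_moves(
  moves=[
    [[0.0397,-0.0276,0.004,0,0,0,-1],[0.0397,-0.0276,0.004,0,0,0,-1],[0.0397,-0.0276,0.004,0,0,0,-1],[0.0397,-0.0276,0.004,0,0,0,-1],[0.0397,-0.0276,0.004,0,0,0,-1],[0.0397,-0.0276,0.004,0,0,0,-1],[0.0397,-0.0276,0.004,0,0,0,-1],[0.0397,-0.0276,0.004,0,0,0,-1],[0.0397,-0.0276,0.004,0,0,0,-1],[0.0397,-0.0276,0.004,0,0,0,-1],[0,0,0,0,0,5.5,-1],[0,0,0,0,0,5.5,-1]],
  ],
  force=40,
)

```text
time: 1.3
eef_pos: [0.5109, -0.2315, 0.1516]
tcp_rot: [0.998, 0.066, -0.003, -0.005]
contact_force: [-0.9, -0.3, 1.2]
opening: 0.999
```

```bash
python3 - <<'E'
from h import *
import cv2
s,r=tool(); print(s["time"],s["eef_pos"],s["qpos"].round(3)); print(r.as_matrix().round(3))
c=ctrl.get_calibration("wrist"); np.save("w1.npy",c)
im=ctrl.read_camera("wrist"); cv2.imwrite("pics/w1.png",im[:,:,::-1])
print(to([.505,-.247,.1],8.2))
E
```

```text
1.3 [ 0.51090545 -0.23151536  0.15155519] [-0.609  0.088  1.898  0.005  1.165  0.829]
[[ 0.991  0.131 -0.006]
 [ 0.131 -0.991  0.009]
 [-0.005 -0.01  -1.   ]]
(array([-0.0074,  0.0154,  0.0512]), np.float64(7.3), np.float64(-0.9))
```

View pics/w1.png

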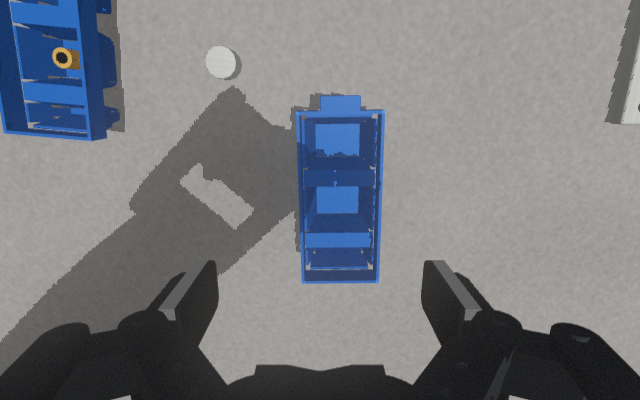

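Wrist view (picture 4): the empty tray's rim corners are at (297,113), (383,111), (379,282) and (302,282), with the tab at the top at (340,102). The jaws are wide open on either side and closer to the camera.

```bash
python3 - <<'E'
from h import *
c=np.load("w1.npy",allow_pickle=True).item()
q=rect(px2w(c,[(297,113),(383,111),(379,282),(302,282)],.06)); print(*q)
s,r=tool(); print(r.apply([0,0,1]))
print(to([*q[0][:2],.1],q[3]), s["eef_pos"])
E
```

```text
[ 0.5041 -0.2495  0.06  ] 0.1412 0.0648 8.7 8.3
[-0.00609234  0.01040939 -0.99992726]
(array([-0.0086,  0.0177,  0.0512]), np.float64(7.3), np.float64(-1.4)) [ 0.51069588 -0.23135616  0.15133287]
```

apply_moves(
  moves=[
    [[-0.0087,0.0177,0.005,0,0,0,-1],[0,0,0.005,-0.64,0.26,-1.3,-1],[0,0,0.025,0,0,0,-1],[0,0,0.025,0,0,0,-1],[0,0,0,0,0,0,-1]],
  ],
)

```text
time: 1.85
eef_pos: [0.5038, -0.2493, 0.0888]
tcp_rot: [0.997, 0.08, 0.0, 0.0]
contact_force: [-0.6, 1.6, 0.3]
opening: 1.001
```

```bash
python3 - <<'E'
from h import *
s,r=tool(); print(s["time"],s["eef_pos"],r.apply([0,0,1]).round(4)); print(to([.5042,-.249,.025],8.5))
E
```

```text
1.85 [ 0.50375087 -0.24932487  0.0888035 ] [ 7.e-04 -2.e-04 -1.e+00]
(array([ 0.0005, -0.0003,  0.0638]), np.float64(9.2), np.float64(0.7))
```

apply_moves(
  moves=[
    [[0,0,0.02,0,0,0.7,-1],[0,0,0.02,0,0,0,-1],[0,0,0.02,0,0,0,-1],[0,0,0.006,0,0,0,-1],[0,0,0,0,0,0,0.2],[0,0,0,0,0,0,0.2],[0,0,0,0,0,0,0.4],[0,0,0,0,0,0,0.6],[0,0,0,0,0,0,0.8],[0,0,0,0,0,0,1]],
  ],
  force=35,
)

```text
time: 2.85
eef_pos: [0.5088, -0.2524, 0.0306]
tcp_rot: [0.997, 0.076, 0.006, 0.004]
contact_force: [-0.0, -0.3, -0.8]
opening: 0.001
```

```bash
python3 - <<'E'
from h import *
import cv2
s,r=tool(); print(s["time"],s["eef_pos"],s["opening"],r.apply([0,0,1]).round(4),to([.5042,-.249,.025],8.5))
im=ctrl.read_camera("wrist"); cv2.imwrite("pics/w2.png",im[:,:,::-1])
E
```

```text
2.85 [ 0.5088135  -0.25240743  0.03063469] 0.0008805621413801996 [ 0.012  -0.0077 -0.9999] (array([-0.0041, -0.0041,  0.0056]), np.float64(8.7), np.float64(0.2))
```

View pics/w2.png

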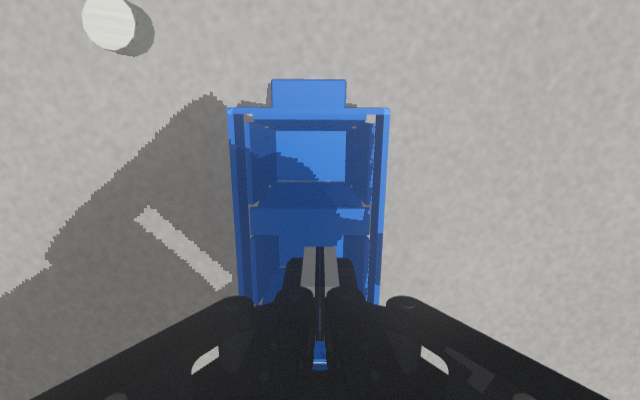

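Wrist view (picture 5): the fingers have shut completely at (320,270), seemingly inside the tray, so the grasp missed. The rim's tab end spans (230,110) to (388,110). I'll look from the scene camera before moving anything.

```bash
python3 - <<'E'
from h import *
import cv2
c=ctrl.get_calibration("wrist")
for z in(.05,.06,.07):
    P=px2w(c,[(228,110),(389,110),(346,80),(272,80)],z); print(z,P.round(4).tolist(),np.linalg.norm(P[0]-P[1]),np.linalg.norm(P[2]-P[3]))
im=ctrl.read_camera("scene")[140:290,150:350,::-1]; cv2.imwrite("pics/s3.png",cv2.resize(im,None,fx=4,fy=4,interpolation=cv2.INTER_CUBIC))
E
```

```text
0.05 [[0.5686, -0.2044, 0.05], [0.5791, -0.2731, 0.05], [0.5884, -0.2526, 0.05], [0.5836, -0.2217, 0.05]] 0.06953084238880358 0.031243309579113112
0.06 [[0.5691, -0.2068, 0.06], [0.579, -0.2711, 0.06], [0.5876, -0.2519, 0.06], [0.5832, -0.223, 0.06]] 0.06504277392943907 0.029226620186741218
0.07 [[0.5697, -0.2092, 0.07], [0.5789, -0.269, 0.07], [0.5869, -0.2511, 0.07], [0.5828, -0.2242, 0.07]] 0.060554705470074494 0.0272099307943694
```

View pics/s3.png

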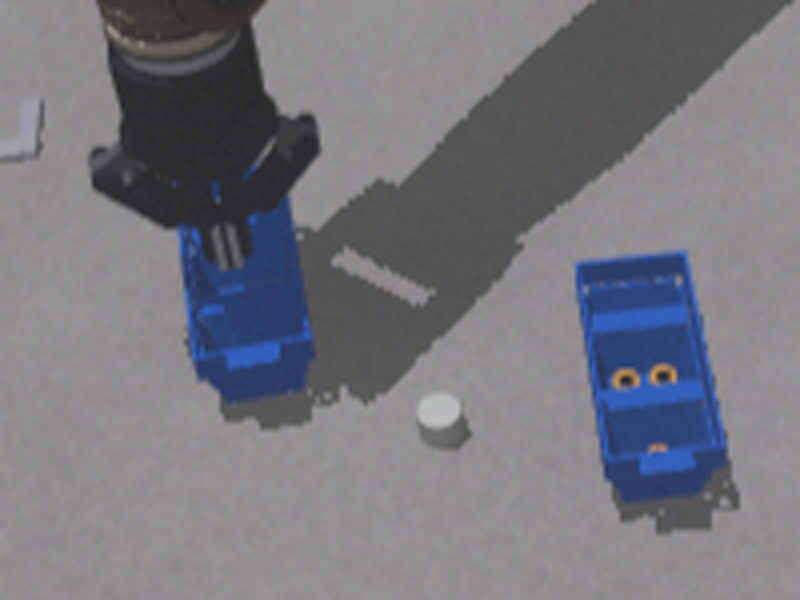

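Scene crop (picture 6): the shut fingers are inside the empty tray at (228,245). The tray is still standing on the table and has not moved; its tab-end midpoint puts the centre at (0.503,-0.250). I'll rise, reopen, and redo the descent with checks.

apply_moves(
  moves=[
    [[0,0,-0.02,0,0,0,1],[0,0,-0.03,0,0,0,1],[0,0,-0.025,0.54,-0.61,0,1],[0,0,0,0,0,0,-1],[0,0,0,0,0,0,-1],[0,0,0,0,0,0,-1],[0,0,0,0,0,0,-1]],
  ],
)

```text
time: 3.65
eef_pos: [0.5053, -0.25, 0.1035]
tcp_rot: [0.997, 0.076, -0.003, -0.003]
contact_force: [0.7, -0.1, -0.3]
opening: 0.681
```

```bash
python3 - <<'E'
from h import *
s,r=tool(); print(s["time"],s["eef_pos"],s["opening"],r.apply([0,0,1]).round(4),to([.5035,-.2495,.022],8.6))
E
```

```text
3.65 [ 0.50526006 -0.24998286  0.10350141] 0.6814786492548063 [-0.0066  0.0049 -1.    ] (array([-0.0012, -0.0003,  0.0815]), np.float64(8.7), np.float64(0.1))
```

apply_moves(
  moves=[
    [[-0.001,0,0,-0.33,0.33,0,-1],[0,0,0,0,0,0,-1],[0,0,0.015,0,0,0,-1],[0,0,0.015,0,0,0,-1],[0,0,0.015,0,0,0,-1],[0,0,0.015,0,0,0,-1],[0,0,0.015,0,0,0,-1],[0,0,0,0,0,0,-1]],
  ],
)

```text
time: 4.45
eef_pos: [0.4999, -0.2472, 0.0167]
tcp_rot: [0.997, 0.076, -0.004, -0.003]
contact_force: [-0.8, 0.4, -0.7]
opening: 0.995
```

```bash
python3 - <<'E'
from h import *
import cv2
s,r=tool(); print(s["time"],s["eef_pos"],s["opening"],r.apply([0,0,1]).round(4),s["contact_force"].round(1),to([.5035,-.2495,.022],8.6))
im=ctrl.read_camera("wrist"); cv2.imwrite("pics/w4.png",im[:,:,::-1])
E
```

```text
4.45 [ 0.4999479 -0.2471944  0.0166622] 0.9948280656158728 [-0.0076  0.0057 -1.    ] [-0.8  0.4 -0.7] (array([ 0.0031,  0.0028, -0.0054]), np.float64(8.7), np.float64(0.1))
```

View pics/w4.png

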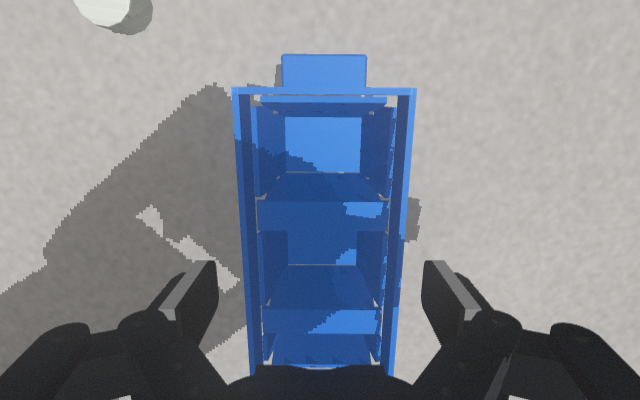

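Wrist view (picture 7): the fingers now straddle the tray. The rim is at (233,90) to (415,90) and the pads are at about (205,290) and (435,290). I'll centre and close in small checked steps.

apply_moves(
  moves=[
    [[0.003,0.0028,-0.005,-0.3,0.3,0,-1],[0,0,0,0,0,0,-1],[0,0,0,0,0,0,-0.7],[0,0,0,0,0,0,-0.7]],
  ],
  force=30,
)

```text
time: 4.9
eef_pos: [0.5059, -0.2513, 0.0254]
tcp_rot: [0.997, 0.076, 0.002, 0.001]
contact_force: [-0.0, 1.1, 0.5]
opening: 0.853
```

apply_moves(
  moves=[
    [[0,0,0,0,0,0,-0.5],[0,0,0,0,0,0,-0.4]],
  ],
)

```text
time: 5.1
eef_pos: [0.5065, -0.2517, 0.0264]
tcp_rot: [0.997, 0.076, 0.003, 0.002]
contact_force: [-0.0, -0.4, 0.6]
opening: 0.698
```

apply_moves(
  moves=[
    [[0,0,0,0,0,0,-0.3],[0,0,0,0,0,0,-0.2]],
  ],
)

```text
time: 5.3
eef_pos: [0.5066, -0.2518, 0.0266]
tcp_rot: [0.997, 0.076, 0.003, 0.002]
contact_force: [-0.2, 0.4, -0.1]
opening: 0.599
```

```bash
python3 - <<'E'
from h import *
import cv2
s,r=tool(); print(s["time"],s["eef_pos"],s["opening"])
a=ctrl.read_camera("wrist")[:,:,::-1]; b=ctrl.read_camera("scene")[170:250,175:255,::-1]
cv2.imwrite("pics/w5.png",np.hstack([cv2.resize(a[60:360,180:460],None,fx=1.4,fy=1.4),cv2.resize(b,(400,420),interpolation=cv2.INTER_CUBIC)]))
E
```

```text
5.3 [ 0.50658296 -0.25179101  0.02664609] 0.5987336168083666
```

View pics/w5.png

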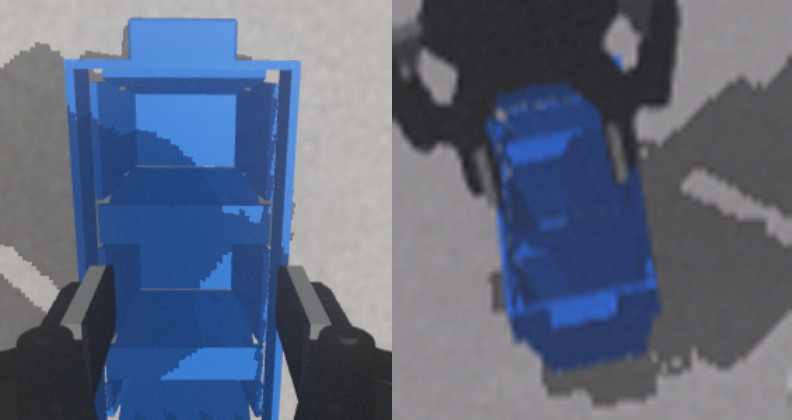

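Picture 8 (wrist crop and scene crop): at 0.6 opening, both fingertips lie over the rim at crop (105,268) and (285,268). The tips therefore ride at or above rim height even with the TCP reading z=0.027. I'll check fingertip depth against the TCP by projecting through the calibration.

```bash
python3 - <<'E'
from h import *
c=ctrl.get_calibration("wrist");K,T=np.array(c["camera_matrix"]),np.array(c["cam_to_world"])
s,r=tool()
def proj(p):
    q=T[:3,:3].T@(np.array(p)-T[:3,3])*[1,-1,-1]; q=K@q; return (q[:2]/q[2]).round(0)
for h in(0,.01,.02,.03,.04,.05):
    print(h,[proj(s["eef_pos"]+r.apply([x,y,-h])).tolist() for x in(0,.011) for y in(-.0258,.0258)])
P=px2w(c,[(226.4,104.3),(394.3,104.3)],.06); m=P.mean(0); print(P.round(4),m, m[:2]-.0715*np.array([np.cos(.15),np.sin(.15)]))
print(to([.5035,-.2495,.0],8.6), r.apply([0,0,1]).round(4))
E
```

```text
0 [[269.0, 237.0], [365.0, 237.0], [268.0, 217.0], [366.0, 217.0]]
0.01 [[267.0, 244.0], [368.0, 244.0], [266.0, 224.0], [369.0, 224.0]]
0.02 [[264.0, 253.0], [370.0, 252.0], [263.0, 231.0], [371.0, 231.0]]
0.03 [[260.0, 262.0], [374.0, 262.0], [259.0, 240.0], [375.0, 239.0]]
0.04 [[256.0, 272.0], [377.0, 272.0], [255.0, 249.0], [378.0, 249.0]]
0.05 [[252.0, 284.0], [381.0, 284.0], [251.0, 259.0], [383.0, 259.0]]
[[ 0.5694 -0.2065  0.06  ]
 [ 0.5792 -0.2712  0.06  ]] [ 0.57430066 -0.23884366  0.06      ] [ 0.50360353 -0.24952849]
(array([-0.0028, -0.0028,  0.0265]), np.float64(8.7), np.float64(0.1)) [ 0.0055 -0.004  -1.    ]
```

The observed tips at (262,249) and (380,249) match a point about 40 mm behind the reported TCP. So the real tips sit about 35 mm higher than the stated TCP suggests, and they never got below the rim. That explains the miss. I'll reopen and go about 30 mm lower, with checks.

apply_moves(
  moves=[
    [[-0.0015,-0.001,-0.012,0.15,-0.15,0,-1],[-0.001,-0.0015,0,0,0,0,-1],[0,0,0,0,0,0,-1],[0,0,0,0,0,0,-1]],
  ],
)

```text
time: 5.8
eef_pos: [0.5035, -0.2495, 0.04]
tcp_rot: [0.997, 0.076, 0.001, 0.001]
contact_force: [0.2, -0.7, 0.0]
opening: 0.995
```

```bash
python3 - <<'E'
from h import *
s,r=tool(); print(s["time"],s["eef_pos"],s["opening"],r.apply([0,0,1]).round(4),to([.5035,-.2495,.0],8.6))
E
```

```text
5.8 [ 0.50349708 -0.24952496  0.03997366] 0.9949589236994414 [ 0.0027 -0.0019 -1.    ] (array([-0.0001, -0.0001,  0.04  ]), np.float64(8.7), np.float64(0.1))
```

apply_moves(
  moves=[
    [[0,0,0.008,0,0,0,-1],[0,0,0.008,0,0,0,-1],[0,0,0.008,0,0,0,-1],[0,0,0.005,0,0,0,-1],[0,0,0.002,0,0,0,-1],[0,0,0,0,0,0,-1]],
  ],
)

```text
time: 6.4
eef_pos: [0.5024, -0.2487, 0.0044]
tcp_rot: [0.997, 0.076, 0.0, -0.0]
contact_force: [-0.5, 0.5, 0.5]
opening: 1.002
```

```bash
python3 - <<'E'
from h import *
s,r=tool(); print(s["time"],s["eef_pos"],s["opening"],r.apply([0,0,1]).round(4),s["contact_force"].round(1),to([.5035,-.2495,-.004],8.6))
E
```

```text
6.4 [ 0.50238612 -0.24874577  0.00435225] 1.0019326649848803 [-0.e+00  2.e-04 -1.e+00] [-0.5  0.5  0.5] (array([0.001 , 0.0009, 0.0084]), np.float64(8.7), np.float64(0.1))
```

apply_moves(
  moves=[
    [[0.0005,0.0005,0.006,0,0,0,-1],[0,0,0.004,0,0,0,-1],[0,0,0,0,0,0,-1],[0,0,0,0,0,0,-0.6],[0,0,0,0,0,0,-0.6],[0,0,0,0,0,0,-0.4],[0,0,0,0,0,0,-0.4]],
  ],
  force=30,
)

```text
time: 7.1
eef_pos: [0.5034, -0.2494, -0.006]
tcp_rot: [0.997, 0.076, 0.0, 0.0]
contact_force: [-0.9, -0.1, -1.4]
opening: 0.765
```

The jaws stalled at 0.765, about 66 mm, so they are gripping. I'll firm up the grip and lift a little.

apply_moves(
  moves=[
    [[0,0,0,0,0,0,0.2],[0,0,0,0,0,0,1],[0,0,0,0,0,0,1],[0,0,-0.003,0,0,0,1],[0,0,-0.006,0,0,0,1],[0,0,-0.01,0,0,0,1],[0,0,0,0,0,0,1]],
  ],
  force=50,
)

```text
time: 7.8
eef_pos: [0.503, -0.2491, 0.014]
tcp_rot: [0.997, 0.076, -0.0, -0.0]
contact_force: [0.2, 0.0, -1.5]
opening: 0.763
```

```bash
python3 - <<'E'
from h import *
import cv2
s,r=tool(); print(s["time"],s["eef_pos"],s["opening"],r.apply([0,0,1]).round(4),s["contact_force"].round(1))
c=ctrl.get_calibration("wrist"); np.save("w9.npy",c)
a=ctrl.read_camera("wrist")[:,:,::-1]; b=ctrl.read_camera("scene")[170:250,175:255,::-1]
cv2.imwrite("pics/w9.png",np.hstack([cv2.resize(a[40:340,180:460],None,fx=1.4,fy=1.4),cv2.resize(b,(380,420),interpolation=cv2.INTER_CUBIC)]))
E
```

```text
7.8 [ 0.50295743 -0.2491301   0.01404077] 0.7627589749672581 [-1.e-04  1.e-04 -1.e+00] [ 0.2  0.  -1.5]
```

View pics/w9.png

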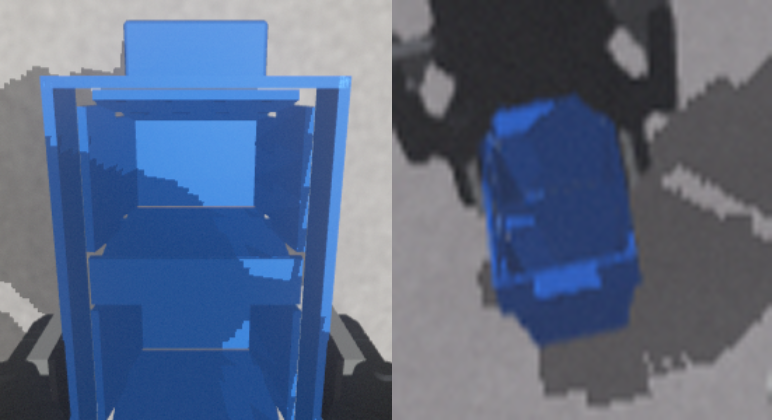

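Picture 9: the tray is gripped mid-length and lifted. The rim front edge spans crop (42,78) to (350,78), which is level. The underside is at TCP z + 0.006. Next I lift and carry.

apply_moves(
  moves=[
    [[0,0,-0.012,0,0,0,1],[0,0,-0.02,0,0,0,1],[0,0,-0.025,0,0,0,1],[0,0,-0.025,0,0,0,1],[0,0,-0.02,0,0,0,1],[0,0,-0.008,0,0,0,1],[0,0,0,0,0,0,1]],
  ],
)

```text
time: 8.6
eef_pos: [0.5011, -0.2478, 0.1286]
tcp_rot: [0.997, 0.076, -0.002, -0.002]
contact_force: [0.6, -0.9, -1.1]
opening: 0.767
```

apply_moves(
  moves=[
    [[0.005,-0.0085,0,0,0,0,1],[0.01,-0.017,0,0,0,0,1],[0.013,-0.0215,0,0,0,0,1],[0.013,-0.0215,0,0,0,0,1],[0.013,-0.0215,0,0,0,0,1],[0.013,-0.0215,0,0,0,0,1],[0.013,-0.0215,0,0,0,0,1],[0.013,-0.0215,0,0,0,0,1],[0.013,-0.0215,0,0,0,0,1],[0.01,-0.017,0,0,0,0,1],[0.005,-0.0085,0,0,0,0,1],[0,0,0,0,0,0,1]],
  ],
)

```text
time: 9.8
eef_pos: [0.5834, -0.0115, 0.1101]
tcp_rot: [0.997, 0.076, -0.016, -0.01]
contact_force: [-0.5, -0.8, -1.8]
opening: 0.766
```

apply_moves(
  moves=[
    [[0,0,0,0,0,-3,1],[0,0,0,0,0,-6,1],[0,0,0,0,0,-8,1],[0,0,0,0,0,-8,1],[0,0,0,0,0,-8,1],[0,0,0,0,0,-8,1],[0,0,0,0,0,-8,1],[0,0,0,0,0,-8,1],[0,0,0,0,0,-8,1],[0,0,0,0,0,-8,1],[0,0,0,0,0,-5,1],[0,0,0,0,0,-2,1]],
  ],
)

```text
time: 11.0
eef_pos: [0.5744, -0.0202, 0.101]
tcp_rot: [0.697, 0.716, -0.013, -0.024]
contact_force: [0.1, 0.4, -1.4]
opening: 0.764
```

```bash
python3 - <<'E'
from h import *
s,r=tool(); print(s["time"],s["eef_pos"],s["opening"],s["qpos"].round(2),r.apply([0,0,1]).round(4),to([.598,-.017,.12],181.8))
E
```

```text
11.0 [ 0.57443858 -0.02020582  0.10099041] 0.7635046725519806 [-0.21  0.2   1.87  0.    1.12 -0.24] [-0.0523  0.0155 -0.9985] (array([ 0.0029,  0.0226, -0.0202]), np.float64(91.5), np.float64(-90.3))
```

apply_moves(
  moves=[
    [[0,0,-0.008,-1.5,-0.5,0,1],[0,0,-0.008,-1.3,-0.4,0,1],[0,0,0,0,0,0,1],[0,0,0,0,0,-4,1],[0,0,0,0,0,-6,1],[0,0,0,0,0,-8,1],[0,0,0,0,0,-8,1],[0,0,0,0,0,-8,1],[0,0,0,0,0,-8,1],[0,0,0,0,0,-6,1],[0,0,0,0,0,-3,1],[0,0,0,0,0,0,1]],
  ],
)

```text
time: 12.2
eef_pos: [0.5732, -0.0231, 0.1205]
tcp_rot: [0.308, 0.951, -0.0, 0.003]
contact_force: [0.3, 0.2, -1.0]
opening: 0.766
```

```bash
cat >> h.py <<'E'
def fix(p,yaw):
    s,r=tool(); z=r.apply([0,0,1]); t=np.degrees(r.inv().apply([-z[1],z[0],0]))
    print(s["time"],s["eef_pos"].round(4),round(s["opening"],3),s["contact_force"].round(1),"tilt fix",t.round(2),"go",*to(p,yaw))
E
python3 - <<'E'
from h import *
fix([.598,-.017,.12],181.8)
E
```

```text
12.2 [ 0.5732 -0.0231  0.1205] 0.766 [ 0.3  0.2 -1. ] tilt fix [ 0.05  0.32 -0.  ] go [-0.0165  0.0195  0.0006] 144.1 -37.7
```

apply_moves(
  moves=[
    [[0,0,0,0,0,-4,1],[0,0,0,0,0,-7,1],[0,0,0,0,0,-8,1],[0,0,0,0,0,-8,1],[0,0,0,0,0,-5,1],[0,0,0,0,0,-3,1],[0,0,0,0,0,0,1],[0,0,0,0,0,0,1]],
  ],
)

```text
time: 13.0
eef_pos: [0.5728, -0.0235, 0.1221]
tcp_rot: [0.002, 1.0, -0.002, 0.004]
contact_force: [1.1, -0.7, -1.8]
opening: 0.76
```

```bash
python3 - <<'E'
from h import *
fix([.598,-.017,.12],181.8)
E
```

```text
13.0 [ 0.5728 -0.0235  0.1221] 0.76 [ 1.1 -0.7 -1.8] tilt fix [-0.2   0.46 -0.  ] go [-0.0251  0.0067  0.0023] 179.7 -2.1
```

apply_moves(
  moves=[
    [[-0.008,0.003,0,-0.2,0.4,-1,1],[-0.01,0.003,0,0,0,-1,1],[-0.005,0.001,0,0,0,0,1],[0,0,0,0,0,0,1]],
  ],
)

```text
time: 13.4
eef_pos: [0.5984, -0.0157, 0.1224]
tcp_rot: [-0.015, 1.0, 0.0, 0.001]
contact_force: [-0.4, -0.0, -1.4]
opening: 0.765
```

```bash
python3 - <<'E'
from h import *
import cv2
fix([.598,-.017,.09],181.8)
np.save("w10.npy",ctrl.get_calibration("wrist"))
a=ctrl.read_camera("wrist")[:,:,::-1]; b=ctrl.read_camera("scene")[185:275,280:370,::-1]
cv2.imwrite("pics/w10.png",np.hstack([a[:,160:480],cv2.resize(b,(400,400),interpolation=cv2.INTER_CUBIC)]))
E
```

```text
13.4 [ 0.5984 -0.0157  0.1224] 0.765 [-0.4 -0.  -1.4] tilt fix [0.01 0.1  0.  ] go [ 0.0005 -0.0013  0.0324] -178.3 -360.1
```

View pics/w10.png

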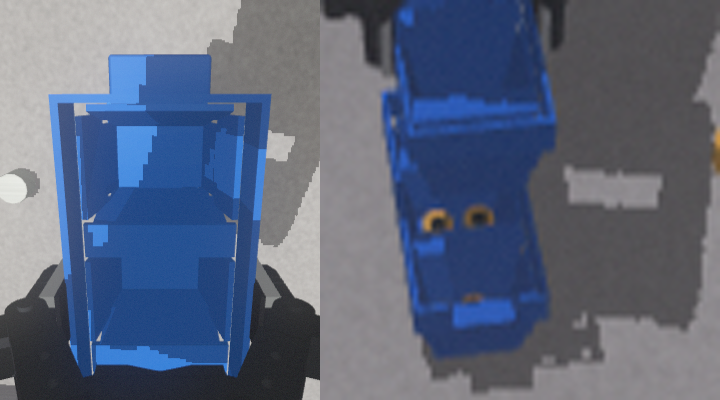

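Picture 10: the tray is now turned. Its tab points to the robot at (160,70) in the wrist crop, and it hovers level above the filled tray in the scene crop. I'll cross-check the filled tray from the earlier scene crop, where its rim corners were at (578,263), (687,253), (725,447) and (607,463).

```bash
python3 - <<'E'
from h import *
c=ctrl.get_calibration("scene")
f=lambda L:[(a/4+150,b/4+140) for a,b in L]
print(*rect(px2w(c,f([(725,447),(607,463),(578,263),(687,253)]),.06)))
c=np.load("w10.npy",allow_pickle=True).item()
P=px2w(c,[(209,95),(431,95)],.1224+.066); m=P.mean(0); print(P.round(4),m+[.0715,.002,0])
E
```

```text
[ 0.6025 -0.0161  0.06  ] 0.1418 0.0643 2.2 2.6
[[ 0.5251 -0.0519  0.1884]
 [ 0.5231  0.0138  0.1884]] [ 0.59559719 -0.017041    0.1884    ]
```

apply_moves(
  moves=[
    [[-0.003,-0.0005,0.006,0,0,0,1],[0,0,0.012,0,0,0,1],[0,0,0.015,0,0,0,1],[0,0,0.01,0,0,0,1],[0,0,0.004,0,0,0,1],[0,0,0,0,0,0,1]],
  ],
)

```text
time: 14.1
eef_pos: [0.5986, -0.0161, 0.0688]
tcp_rot: [-0.015, 1.0, 0.001, -0.002]
contact_force: [0.3, 1.3, -0.8]
opening: 0.769
```

```bash
python3 - <<'E'
from h import *
fix([.6005,-.0165,.045],182-360)
E
```

```text
14.1 [ 0.5986 -0.0161  0.0688] 0.769 [ 0.3  1.3 -0.8] tilt fix [ 0.06 -0.21 -0.  ] go [-0.002  -0.0005  0.0238] -178.3 -0.3
```

apply_moves(
  moves=[
    [[-0.002,-0.0005,0.004,0,-0.2,0,1],[-0.001,0,0.007,0,0,0,1],[0,0,0.007,0,0,0,1],[0,0,0.003,0,0,0,1],[0,0,0,0,0,0,1]],
  ],
)

```text
time: 14.6
eef_pos: [0.6026, -0.0167, 0.0467]
tcp_rot: [-0.015, 1.0, 0.0, 0.001]
contact_force: [-0.1, 0.1, -1.6]
opening: 0.761
```

```bash
python3 - <<'E'
from h import *
import cv2
fix([.6005,-.0165,.034],182-360)
b=ctrl.read_camera("scene")[185:275,280:370,::-1]
cv2.imwrite("pics/s11.png",cv2.resize(b,(540,540),interpolation=cv2.INTER_CUBIC))
E
```

```text
14.6 [ 0.6026 -0.0167  0.0467] 0.761 [-0.1  0.1 -1.6] tilt fix [ 0.04  0.1  -0.  ] go [0.0021 0.0002 0.0127] -178.3 -0.3
```

View pics/s11.png

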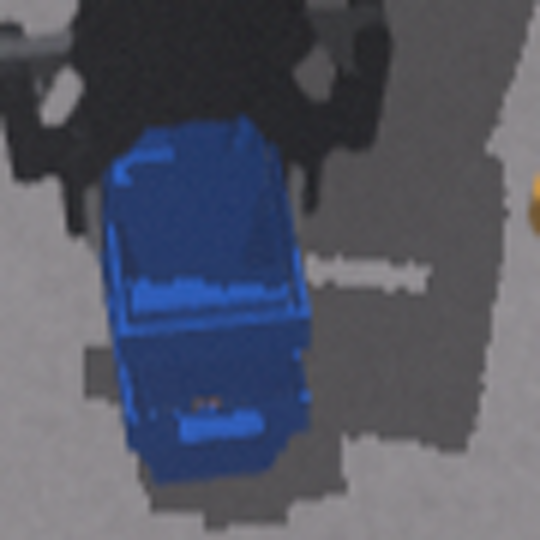

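Picture 11: the upper tray's end rim at (125,325) to (310,315) sits centred over the lower tray, whose front rim and tab are at about (220,425). There is no contact yet and about 12 mm to go. I'll lower gently.

apply_moves(
  moves=[
    [[0.002,0,0.003,0,0,0,1],[0,0,0.003,0,0,0,1],[0,0,0.002,0,0,0,1],[0,0,0,0,0,0,1]],
  ],
)

```text
time: 15.05
eef_pos: [0.6011, -0.0169, 0.0392]
tcp_rot: [-0.015, 1.0, 0.0, 0.002]
contact_force: [-0.1, 0.7, -0.7]
opening: 0.771
```

apply_moves(
  moves=[
    [[0,0,0.002,0,0,0,1],[0,0,0,0,0,0,1]],
  ],
)

```text
time: 15.25
eef_pos: [0.6012, -0.0168, 0.0371]
tcp_rot: [-0.015, 1.0, 0.0, 0.002]
contact_force: [0.7, -0.3, -0.9]
opening: 0.763
```

```bash
python3 - <<'E'
from h import *
fix([.6005,-.0165,.034],182-360)
E
```

```text
15.25 [ 0.6012 -0.0168  0.0371] 0.763 [ 0.7 -0.3 -0.9] tilt fix [0.01 0.22 0.  ] go [0.0007 0.0004 0.0031] -178.3 -0.3
```

apply_moves(
  moves=[
    [[0,0,0.0015,0,0.2,0,1],[0,0,0,0,0,0,1],[0,0,0,0,0,0,1]],
  ],
)

```text
time: 15.55
eef_pos: [0.6014, -0.0169, 0.0357]
tcp_rot: [-0.015, 1.0, 0.0, 0.0]
contact_force: [0.3, -0.1, -1.6]
opening: 0.763
```

apply_moves(
  moves=[
    [[0,0,0.0015,0,0,0,1],[0,0,0,0,0,0,1]],
  ],
)

```text
time: 15.75
eef_pos: [0.6017, -0.0169, 0.0343]
tcp_rot: [-0.015, 1.0, 0.0, 0.0]
contact_force: [-0.4, 1.2, -1.6]
opening: 0.764
```

apply_moves(
  moves=[
    [[0,0,0.0015,0,0,0,1]],
  ],
)

```text
time: 15.85
eef_pos: [0.602, -0.017, 0.0341]
tcp_rot: [-0.015, 1.0, -0.0, 0.0]
contact_force: [-4.6, 0.6, 10.3]
opening: 0.766
```

There is contact at TCP z 0.034, exactly the predicted ledge height, with a 10 N upward force. I'll release in stages.

apply_moves(
  moves=[
    [[0,0,0,0,0,0,1],[0,0,0,0,0,0,-0.6],[0,0,0,0,0,0,-0.7],[0,0,0,0,0,0,-0.85],[0,0,0,0,0,0,-1],[0,0,0,0,0,0,-1],[0,0,0,0,0,0,-1]],
  ],
  force=20,
)

```text
time: 16.55
eef_pos: [0.6032, -0.0172, 0.0351]
tcp_rot: [-0.015, 1.0, -0.0, 0.002]
contact_force: [-0.3, 0.3, -0.4]
opening: 0.997
```

```bash
python3 - <<'E'
from h import *
fix([.6005,-.0165,.034],182-360)
E
```

```text
16.55 [ 0.6032 -0.0172  0.0351] 0.997 [-0.3  0.3 -0.4] tilt fix [-0.04  0.21  0.  ] go [0.0026 0.0008 0.0011] -178.3 -0.3
```

Released with no residual force. I'll withdraw straight up, then move aside so the top camera can see the stack.

apply_moves(
  moves=[
    [[0,0,-0.01,0,0,0,-1],[0,0,-0.02,0,0,0,-1],[0,0,-0.03,0,0,0,-1],[0,0,-0.03,0,0,0,-1],[0,0,-0.03,0,0,0,-1],[0,0,-0.02,0,0,0,-1],[0,0.03,0,0,0,0,-1],[0,0.04,0,0,0,0,-1],[0,0.04,0,0,0,0,-1],[0,0.04,0,0,0,0,-1],[0,0.04,0,0,0,0,-1],[0,0.02,0,0,0,0,-1]],
  ],
)

```text
time: 17.75
eef_pos: [0.5991, 0.1965, 0.1917]
tcp_rot: [-0.011, 1.0, -0.0, 0.007]
contact_force: [0.2, 0.8, -0.3]
opening: 1.002
```

```bash
python3 - <<'E'
from h import *
import cv2
fix([.6,-.0165,.2],182-360)
a=ctrl.read_camera("top")[135:235,160:380,::-1]; b=ctrl.read_camera("scene")[185:275,280:370,::-1]
cv2.imwrite("pics/f12.png",np.hstack([cv2.resize(a[:,130:220],None,fx=4,fy=4,interpolation=cv2.INTER_CUBIC),cv2.resize(b,(400,400),interpolation=cv2.INTER_CUBIC)]))
E
```

```text
17.75 [0.5991 0.1965 0.1917] 1.002 [ 0.2  0.8 -0.3] tilt fix [-0.06  0.85 -0.  ] go [ 0.0035 -0.213  -0.0081] -178.8 -0.8
```

View pics/f12.png

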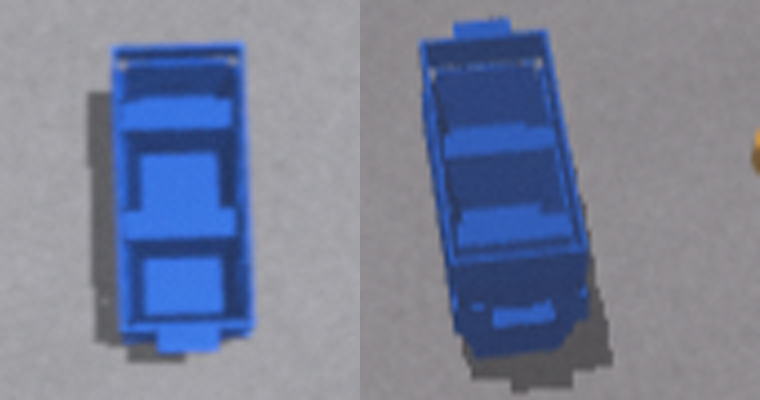

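Picture 12: the upper tray stands turned and level, with its tab toward the robot at top-crop (190,340). The lower tray's tab is still outward at scene-crop (525,315). I'll measure the upper rim at z = 0.10 from the pixel corners.

```bash
python3 - <<'E'
from h import *
f=lambda L,k,ox,oy:[(a/k+ox,b/k+oy) for a,b in L]
t=[(112,46),(243,44),(254,332),(120,335)]; u=[(225,248),(92,262),(62,45),(188,33)]
for z in(.08,.1,.12):
    print(z,*rect(px2w(ctrl.get_calibration("top"),f(t,4,290,135),z)))
    print(z,*rect(px2w(ctrl.get_calibration("scene"),f(u,4.444,280,185),z)))
E
```

```text
0.08 [ 0.6018 -0.0182  0.08  ] 0.1481 0.0671 1.5 0.9
0.08 [ 0.5868 -0.0155  0.08  ] 0.1419 0.0656 1.4 1.9
0.1 [ 0.5983 -0.0178  0.1   ] 0.1443 0.0654 1.5 0.9
0.1 [ 0.6033 -0.017   0.1   ] 0.1384 0.064 1.4 1.9
0.12 [ 0.5947 -0.0173  0.12  ] 0.1406 0.0637 1.5 0.9
0.12 [ 0.6198 -0.0186  0.12  ] 0.1349 0.0624 1.4 1.9
```

At z = 0.10 each camera puts the upper tray within about 1 mm of its own earlier estimate for the lower tray, and the yaw is within 1–2°. The height fits too. Handing in.

```bash
python3 - <<'E'
from plant import ctrl
print(ctrl.get_state()["time"]); print(ctrl.sign_off())
E
```

```text
17.85
the job is handed in; nothing more can be done
None
```

The empty tray now stands on the filled tray's ledges, turned half a turn end for end. I handed the job in at 17.85 s of the 38 s allowed; no verdict was reported.

**What I did:** I gripped the empty tray across its rim, lifted it, turned it about 173° over the filled tray and lowered it until it touched. I released it, then withdrew upward and to the side.

**Last checks:**
- **Seating:** it touched down at the predicted ledge height (TCP z 0.034) with about 10 N of upward force.
- **Position:** both cameras put its rim at about z = 0.10. Each has its centre within about 1–2 mm of where that camera had seen the filled tray, and in line to within about 2°.
- **Level:** it looks level in the last picture.
- **Robot clear:** the gripper is open and well clear of the stack, with no contact force beyond sensor noise.

**What went wrong or disagreed:**
- **Missed grasps:** the first close shut inside the tray over its rim, and I stopped a second close early for the same reason; neither moved the tray. In the wrist pictures the fingertips sit about 35 mm behind the stated TCP, so I went about 30 mm lower and the grip held.
- **Camera offset:** the top and scene cameras differ by about 5 mm in x. I compared positions within each camera and aimed between the two.
- **Not measured at the end:** I never went near the short tray and did not measure it. The filled tray's final position is only inferred from the stack sitting where expected and its tab still showing.

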